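Close the heavy lid of the drying chest without slamming it

ROBOT

A 6-joint arm with a two-finger parallel gripper is mounted at the origin on a cart in front of the work surface, level with it; the furniture and walls round the work are solid. World frame = base frame: x ahead of the robot, y to its left, z up, the work surface at z = 0. Lengths are in m, angles in degrees, forces in N, time in s.
With the tool pointing down it reaches from about 0.25 to 0.725 m from the base axis. Payload 9.7 kg.
Tool frame: the origin (TCP) lies on the centre line of the jaws, within the pads' length; the fingertips stand 22 mm ahead of it and the grasp point (between the pads) lies 3 mm ahead of it; z points along the fingers, y is the direction in which the jaws open and shut (so a half turn about z gives the same grasp; the last joint's range is limited). The gripper opens to 85 mm and grips with 20 to 120 N. Pads are 22 mm wide; open, the fingers measure 114 mm over their backs; the gripper's body (76 mm by 85 mm) begins 54 mm behind the grasp point. The pads swing forward as they close: fully open they stand 13 mm farther back than shut.
Start: joints at [72.021, 4.979, 10.078, 95.1, 0, 90], TCP at [0.17, 0.523, 0.253] pointing down, gripper open.
Joint ranges: [-179.16, 179.16], [-48.56, 103.87], [-65.8, 70.77], [-126.05, 130.52], [-82.76, 87.17], [-180, 180]. Speed limits (degrees/s): [127.2, 127.2, 147.25, 180, 180, 180].

INTERFACE

Orientations are given as [roll, pitch, yaw] about the fixed x, y, z axes, in that order (R = Rz(yaw) Ry(pitch) Rx(roll)).
In Python, from workcell import monitor, eyes, job gives the robot as it stands. The module is installed in compiled form; this text tells all that it offers.
- The arm moves only by the tool drive_tool, never from a script. Its argument "plan" is a list of rows, each a list of 3 entries, a list of its own where there are three numbers: the opening, from 0 (shut) to 1 (fully open), then the shift along the world's x, y, z in m, then the turn about the world's z in degrees. In form: [[gripper, [x, y, z], yaw], ...]. A call has 1 to 10 rows; each row shifts and turns the commanded pose from where the row before left it; what a row does not reach is not made up. A row lasts 1/8 s, in which the tool goes at most 62.5 mm and 10.7 degrees, less where a joint would pass 70% of its speed; a pose out of reach is approached as far as the arm can. A call is refused whole if a number of a shift passes 0.0625 or a number of a turn 10.7, either way. A call with a gripper value outside its range is refused whole. The fingers move at their own pace and stop on an object; "grip_force" is the grip in N (left out, the last holds). Time passes only in rows, so rows that do not move let the fingers close. It gives the time, the measured TCP pose, the force and the opening at its end, in the units of the state.
- monitor.get_obs(): the state, without advancing time (a new reading comes with each control period).
- eyes.camera(name): name is "scene" or "side" or "wrist"; returns (picture, depth): 400x640x3 uint8, red, green, blue; 400x640 float32, m along the optical axis (not along the pixel's ray), 0 where there is no reading.
- eyes.camera_params(name): a dict with "fx", "fy", "cx", "cy" (pixels), "extrinsics" (4x4, takes a point from world to camera coordinates); the wrist camera has in their place "mount" (4x4, takes a point from camera to tool coordinates, whose origin is the TCP and whose axes are the flange's). Camera axes: x right, y down, z forward; pixel columns grow to the right and rows downward; lengths in m; the calibration is good to about 2 mm. A picture is of the moment at which its call begins: read the wrist's pose just before it. camera_params takes no time and is no camera call.
- job.job_done(): hands the job in, once; it reports no verdict.
The state is a dict: "time": time; "q": joint angles; "qd": joint speeds; "joint_efforts": joint torques, N m; "ee_pos": TCP position; "tcp_rot": TCP orientation; "wrist_force": force on the tool from outside, world axes, zero at the start; "torque": the same for the moment, N m; "opening": finger opening in m.
Only numpy, scipy, OpenCV 4.12 (cv2) and the standard library are available. Lean on these libraries where they do the work, as an engineer would, in place of code of your own. Each camera call takes 0.05 s, during which the arm holds its last target.

TASK

Close the heavy lid of the drying chest: bring it over by its handle bar and lower it under control, holding it back all the way so that it never falls or slams. Then press it down gently through its stiff catch until it is fully home and bears firmly on the rubber seal, without crushing the seal, let go so that the catch holds it there, and leave the dropper bottle, the specimen tray and the hammer where they are.

Things in the scene. Friction and masses are not known exactly. Their poses are not given: they have to be found in the camera images.
- chest: Drying chest, a fixed grey metal box on the table: 150 mm deep (x), 180 wide (y), rim 85 high, walls 5 to 6 thick. Origin: centre of its underside, on the table. x points from the front (handle side, facing the robot) to the rear (hinge side), y to its left, z up. A specimen tray lies fixed inside; the lid's catch sits inside the middle of the front wall.
- lid_hinge (a point): Middle of the lid's hinge line, at the top of the chest's rear edge, 85 mm above the table; axes as the chest's, the hinge line runs along y. Beware overhead: suction hoods 0.22 m wide hang about x 0.30, y -0.08 (0.85 m above the table) and x 0.17, y 0.38 (0.79 m); a lamp head fills x 0.62 to 0.92, y -0.12 to 0.17, z 0.32 to 0.47. Keep elbow and wrist clear.
- lid (a joint): Lid angle, rad: 0 = level, 1.57 upright. At the start it leans back past upright and stays (hinge friction). The lid, a 0.75 to 1 kg plate (151 mm hinge to front edge, 180 wide, 10 thick), has no damper: tipped forward past about 1.2 it falls shut unless held back all the way. Set down gently, its weight rests on the catch at about 0.09; pressed through that, it meets the seal at -0.03 to 0.03.
- lid_bar (a point): Middle of the lid's handle bar: round steel, 12 mm thick, parallel to the hinge line, 192 mm from it and, lid level, 5 mm above it; 41 mm beyond the lid's front edge on two end brackets (98 mm clear between them, 35 mm gap to the lid). Axes turn with the lid: x from handle to hinge, y along the bar. About 8 to 16 N down on the bar drives the resting lid past the catch; it then slides with less.
- seal: Rubber seal along the top of the front wall, 166 mm long, 5 wide. Origin: middle of its top face when new, level with the hinge; axes as the chest's. Its true top is up to 4 mm higher or lower (swelling, wear; not in this pose), so where the lid is home must be felt: the force on the handle climbs steeply there. It gives 1 mm per 10 N; over 30 N on it crushes it.
- dropper: Bystander: brown dropper bottle, 37 mm in diameter, 109 mm tall, loose. Origin: centre of its underside.
- hammer: Bystander: small hammer with a wooden handle, lying, 83 x 192 x 22 mm, loose. Origin: centre of its underside.
- tray: Bystander: white card specimen tray with a stone in it, 65 x 85 x 24 mm, loose. Origin: centre of its underside.

How it is judged:
By the outcome, as a careful person would: the job done as asked, in the order asked, and still so for the second after the job is handed in, with the robot touching nothing.
It also fails if it takes over 69 s, if anything falls off the work surface, if the arm or the gripper's body presses on something with over 40 N, if the wrist force passes 120 N, or if a joint passes its speed limit or range.

## Working session

There is one attempt and no reset: what is moved stays moved. The work goes in short steps, Python scripts to look and compute and a tool call to move; the robot and the scene stay as the last step left them, time stands still between calls to the robot, and variables do not carry over. Pictures are saved under pics/ and viewed, and the job is handed in when it is done.

Besides the shell and the picture viewer there is one more tool, called after "Call:" as name(argument=value, ...), one argument or row to a line, values as JSON. drive_tool: Moves the arm, as the interface text tells. Its arguments: {"type":"object","properties":{"plan":{"type":"array","items":{"type":"array"}},"grip_force":{"type":"number"}},"required":["plan"]}

```bash
mkdir -p pics; cat > h.py <<'E'
import numpy as np, cv2
from workcell import monitor, eyes, job
def P(name,uv,depth,prm):
    u,v=uv
    c=np.array([(u-prm['cx'])/prm['fx']*depth,(v-prm['cy'])/prm['fy']*depth,depth,1])
    return (np.linalg.inv(np.array(prm['extrinsics']))@c)[:3]
E
python3 - <<'E'
from h import *
print(monitor.get_obs())
for n in ['scene','side']:
    im,d=eyes.camera(n); p=eyes.camera_params(n)
    cv2.imwrite(f'pics/{n}0.png',im[:,:,::-1]); np.savez(f'pics/{n}0.npz',im=im,d=d,**p)
    print(n,p)
print(eyes.camera_params('wrist'))
E
```

```text
{'time': 0.0, 'q': array([7.20196462e+01, 5.01150201e+00, 1.00330810e+01, 9.51003321e+01,
       2.74464448e-03, 9.00006500e+01]), 'qd': array([ 0.0507238 ,  0.01929642, -0.0002243 ,  0.08012231, -0.0531475 ,
        0.00859182]), 'joint_efforts': array([ 2.28098128e-03, -5.20383632e+01,  4.64805794e+01,  1.61315646e-02,
        1.27557751e-04,  1.67507693e-05]), 'ee_pos': array([0.1697023 , 0.5229408 , 0.25256691]), 'tcp_rot': array([-1.79921247e+02, -2.74374845e-03,  1.62018992e+02]), 'wrist_force': array([-0.61347538, -0.10374711, -0.29185449]), 'torque': array([ 0.01893245, -0.0012364 ,  0.05115253]), 'opening': 0.08524886653916128}
scene {'fx': 406.25795992419916, 'fy': 406.25795992419916, 'cx': 319.1120872947441, 'cy': 203.34763940619968, 'extrinsics': array([[ 0.89997534, -0.43579795,  0.01115947, -0.43084366],
       [-0.30855552, -0.65487018, -0.68988299,  0.21146563],
       [ 0.3079576 ,  0.61743436, -0.72383488,  1.1857438 ],
       [ 0.        ,  0.        ,  0.        ,  1.        ]])}
side {'fx': 378.0810331759745, 'fy': 378.0810331759745, 'cx': 316.842863339748, 'cy': 202.52077573362033, 'extrinsics': array([[ 0.98880573, -0.14759016,  0.02191753, -0.45693018],
       [-0.07702624, -0.63072095, -0.77217747,  0.12931866],
       [ 0.12778964,  0.76184528, -0.6350288 ,  0.98318526],
       [ 0.        ,  0.        ,  0.        ,  1.        ]])}
{'fx': 351.4876978735581, 'fy': 351.4876978735581, 'cx': 316.6513800846364, 'cy': 207.54932684258355, 'mount': array([[ 8.37441007e-05, -9.45528220e-01, -3.25540132e-01,
         8.31663642e-02],
       [ 9.99999876e-01,  2.38664552e-04, -4.35952330e-04,
        -1.33058368e-04],
       [ 4.89900120e-04, -3.25540055e-01,  9.45528124e-01,
        -1.20134358e-01],
       [ 0.00000000e+00,  0.00000000e+00,  0.00000000e+00,
         1.00000000e+00]])}
```

View pics/scene0.png

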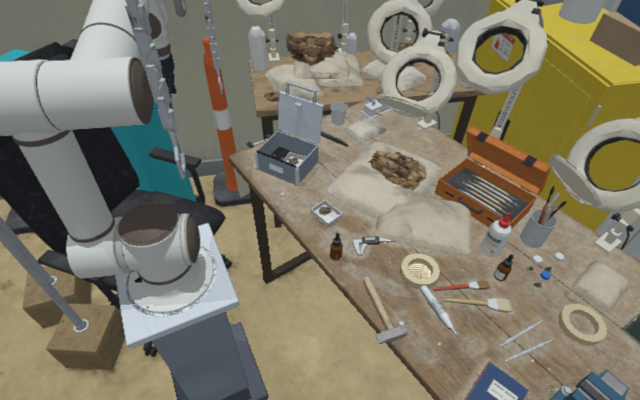

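View pics/side0.png

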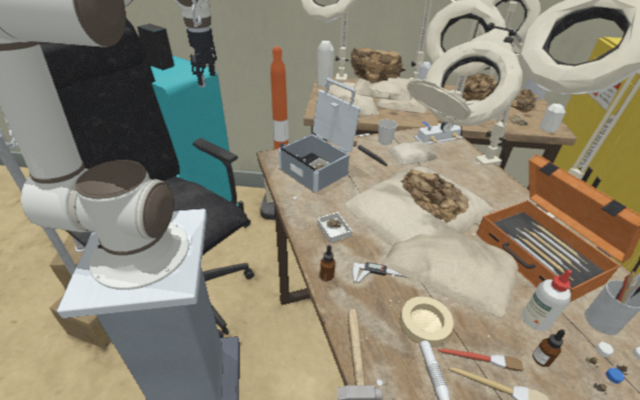

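The scene view shows the chest at about (288,150), its lid leaning up and back to about (300,110), the tray at (326,212), the dropper at (336,246) and the hammer at (382,315). I'll enlarge these.

```bash
python3 - <<'E'
from h import *
for n,(x0,y0,x1,y1) in {'scene':(240,70,360,190),'side':(270,65,370,195)}.items():
    im=cv2.imread(f'pics/{n}0.png')[y0:y1,x0:x1]
    s=5 if n=='scene' else 4.6
    im=cv2.resize(im,None,fx=s,fy=s,interpolation=cv2.INTER_CUBIC); 
    for k in range(0,x1-x0,10): cv2.putText(im,str(x0+k),(int(k*s),8),0,.3,(0,0,255),1); cv2.line(im,(int(k*s),0),(int(k*s),im.shape[0]),(0,0,255) if k%50==0 else (180,180,220),1) if k%20==0 else 0
    for k in range(0,y1-y0,10): cv2.putText(im,str(y0+k),(0,int(k*s)+8),0,.3,(0,0,255),1); cv2.line(im,(0,int(k*s)),(im.shape[1],int(k*s)),(180,180,220),1) if k%20==0 else 0
    cv2.imwrite(f'pics/{n}0c.png',im)
z=np.load('pics/scene0.npz'); p={k:z[k] for k in z.files}
d=z['d']
for (x0,y0,x1,y1) in [(255,80,325,185)]:
    for v in range(y0,y1,8):
        for u in range(x0,x1,8):
            if d[v,u]>0: print((u,v),P('scene',(u,v),d[v,u],p).round(3),end=' ')
        print()
E
```

```text
(255, 80) [ 0.596  0.952 -0.002] (263, 80) [ 0.632  0.938 -0.003] (271, 80) [0.651 0.876 0.024] (279, 80) [0.672 0.824 0.046] (287, 80) [0.7   0.795 0.054] (303, 80) [0.764 0.759 0.058] (311, 80) [0.803 0.757 0.05 ] (319, 80) [0.855 0.778 0.026] 
(255, 88) [ 0.573  0.886 -0.004] (263, 88) [0.605 0.864 0.   ] (271, 88) [0.637 0.843 0.003] (279, 88) [0.652 0.775 0.036] (287, 88) [0.549 0.409 0.258] (295, 88) [0.71  0.727 0.047] (303, 88) [0.59  0.363 0.272] (311, 88) [0.61  0.343 0.278] (319, 88) [0.821 0.708 0.03 ] 
(255, 96) [ 0.549  0.82  -0.003] (263, 96) [ 0.581  0.8   -0.   ] (271, 96) [0.597 0.734 0.032] (279, 96) [0.528 0.438 0.215] (287, 96) [0.547 0.407 0.227] (295, 96) [0.568 0.385 0.234] (303, 96) [0.725 0.673 0.033] (319, 96) [0.804 0.673 0.013] 
(255, 104) [ 0.53   0.768 -0.01 ] (263, 104) [0.556 0.733 0.003] (271, 104) [ 0.592  0.727 -0.003] (279, 104) [0.523 0.43  0.188] (287, 104) [0.547 0.412 0.192] (295, 104) [0.556 0.357 0.221] (303, 104) [0.586 0.358 0.212] (311, 104) [0.606 0.333 0.222] (319, 104) [0.623 0.304 0.234] 
(255, 112) [ 0.664  1.259 -0.387] (263, 112) [
[... 2109 characters left out ...]
062] (295, 168) [0.483 0.203 0.075] (303, 168) [0.519 0.216 0.051] (311, 168) [0.565 0.248 0.009] (319, 168) [ 0.598  0.247 -0.003] 
(255, 176) [0.365 0.303 0.001] (263, 176) [0.391 0.288 0.003] (271, 176) [ 0.419  0.282 -0.003] (279, 176) [0.442 0.258 0.008] (287, 176) [0.463 0.233 0.02 ] (295, 176) [0.482 0.203 0.038] (303, 176) [0.519 0.217 0.012] (311, 176) [0.55  0.215 0.001] (319, 176) [ 0.579  0.208 -0.004] 
(255, 184) [0.35  0.26  0.004] (263, 184) [0.376 0.25  0.001] (271, 184) [0.402 0.237 0.002] (279, 184) [0.428 0.225 0.002] (287, 184) [0.454 0.214 0.001] (295, 184) [0.481 0.202 0.   ] (303, 184) [0.506 0.189 0.001] (311, 184) [0.531 0.176 0.003] (319, 184) [ 0.56   0.168 -0.002]
```

View pics/scene0c.png

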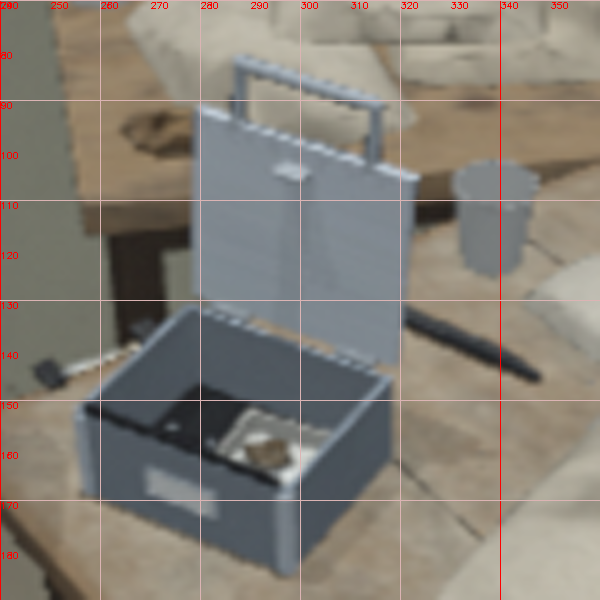

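View pics/side0c.png

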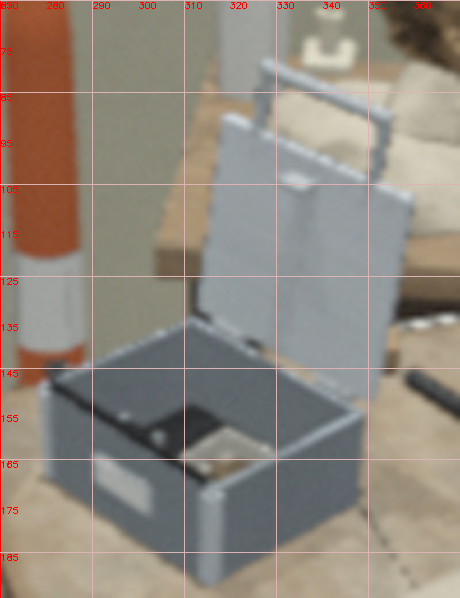

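```bash
cat > fit.py <<'E'
from h import *
def cloud(n,poly):
    z=np.load(f'pics/{n}0.npz'); p={k:z[k] for k in z.files}; d=z['d']
    m=np.zeros(d.shape,np.uint8); cv2.fillPoly(m,[np.array(poly)],1)
    v,u=np.nonzero((m>0)&(d>0))
    return np.array([P(n,(a,b),d[b,a],p) for a,b in zip(u,v)])
def plane(pts):
    m=np.ones(len(pts),bool)
    for i in range(6):
        c=np.median(pts[m],0) if i<0 else pts[m].mean(0); n=np.linalg.svd(pts[m]-c)[2][2]
        r=(pts-c)@n; m=abs(r)<max(.003,2*np.median(abs(r)))
    return c,n*np.sign(n[np.argmax(abs(n))]),m.sum(),r[m].std()
S={'lid':[(281,96),(318,108),(316,138),(281,126)],'front':[(260,155),(293,168),(293,180),(260,166)],'right':[(302,163),(316,150),(316,159),(302,177)]}
T={'lid':[(321,95),(353,108),(348,145),(314,129)],'front':[(282,155),(307,171),(307,187),(282,166)],'right':[(318,170),(346,158),(346,172),(318,188)]}
for n,D in (('scene',S),('side',T)):
    for k,q in D.items():
        c,nn,a,s=plane(cloud(n,q)); print(n,k,c.round(4),nn.round(4),a,round(s,4),'az',np.degrees(np.arctan2(nn[1],nn[0])).round(1))
E
python3 fit.py; python3 - <<'E'
from h import *
for n in('scene','side'):
    z=np.load(f'pics/{n}0.npz'); p={k:z[k] for k in z.files}; d=z['d']
    L=[(287,82),(290,83),(295,84.5),(300,86),(305,88),(310,89),(313,90)] if n=='scene' else [(326,79),(330,81),(335,82.5),(340,85),(345,87),(350,89),(352,91)]
    for u,v in L:
        w=d[int(v)-2:int(v)+3,int(u)]; w=w[w>0]
        print(n,u,v,P(n,(u,v),w.min(),p).round(3),w.round(3))
E
```

```text
scene lid [0.571  0.3589 0.1613] [ 0.8147  0.5612 -0.1461] 928 0.0017 az 34.6
scene front [0.4382 0.2663 0.0444] [0.8215 0.5701 0.0071] 366 0.0015 az 34.8
scene right [0.5505 0.2375 0.0466] [-0.5722  0.8201  0.0031] 187 0.0013 az 124.9
side lid [0.5684 0.3592 0.1645] [ 0.8134  0.5628 -0.147 ] 1180 0.0015 az 34.7
side front [0.4311 0.273  0.0367] [0.8243 0.5662 0.0035] 358 0.0013 az 34.5
side right [0.5437 0.237  0.0444] [-0.5691  0.8222  0.0043] 478 0.0012 az 124.7
scene 287 82 [0.551 0.413 0.278] [1.853 1.414 1.412 1.409 1.416]
scene 290 83 [0.559 0.404 0.277] [1.414 1.413 1.409 1.406 1.826]
scene 295 84.5 [0.57  0.385 0.279] [1.847 1.401 1.401 1.397 1.401]
scene 300 86 [0.581 0.369 0.279] [1.832 1.396 1.39  1.395 1.824]
scene 305 88 [0.594 0.355 0.276] [1.391 1.388 1.389 1.397 1.82 ]
scene 310 89 [0.604 0.338 0.278] [1.823 1.379 1.382 1.382 1.385]
scene 313 90 [0.611 0.328 0.278] [1.827 1.376 1.377 1.379 1.827]
side 326 79 [0.547 0.415 0.278] [1.817 1.811 1.192 1.195 1.194]
side 330 81 [0.557 0.399 0.278] [1.187 1.182 1.19  1.187 1.847]
side 335 82.5 [0.57  0.382 0.279] [1.897 1.175 1.17  1.17  1.176]
side 340 85 [0.583 0.367 0.277] [1.161 1.163 1.163 1.161 1.698]
side 345 87 [0.594 0.348 0.278] [1.15  1.151 1.148 1.151 1.155]
side 350 89 [0.606 0.331 0.278] [1.144 1.137 1.136 1.138 1.144]
side 352 91 [0.61  0.321 0.276] [1.136 1.131 1.134 1.132 1.138]
```

Call:
drive_tool(
  plan=[
    [1, [0.02, -0.012, 0], -2],
    [1, [0.035, -0.026, 0], -4.6],
    [1, [0.035, -0.026, 0], -4.6],
    [1, [0.035, -0.026, 0], -4.6],
    [1, [0.035, -0.026, 0], -4.6],
    [1, [0.035, -0.026, 0], -4.6],
    [1, [0.035, -0.026, 0], -4.6],
    [1, [0.035, -0.026, 0], -4.6],
    [1, [0.015, -0.012, 0.01], -3.1],
  ],
)

```text
time: 1.23
ee_pos: [0.4508, 0.3156, 0.2624]
tcp_rot: [-179.9, 0.0, 124.5]
wrist_force: [-1.0, 0.5, 0.4]
opening: 0.0854
```

Call:
drive_tool(
  plan=[
    [1, [0.01, 0.005, 0.02], 0],
    [1, [0.015, 0.006, 0.03], 0.2],
    [1, [0.02, 0.01, 0.03], 0],
    [1, [0.03, 0.012, 0], 0],
    [1, [0.03, 0.012, 0], 0],
    [1, [0.02, 0.01, 0], 0],
    [1, [0.0085, 0.0024, 0], 0],
    [1, [0, 0, 0], 0],
  ],
)

```text
time: 2.22
ee_pos: [0.5834, 0.3752, 0.3425]
tcp_rot: [-179.9, -0.0, 124.9]
wrist_force: [-0.3, -0.1, -0.3]
opening: 0.0856
```

```bash
python3 - <<'E'
from h import *
o=monitor.get_obs(); print(o['ee_pos'],o['tcp_rot'],o['q'],o['wrist_force'])
for n in ['side','wrist']:
    im,d=eyes.camera(n); np.savez(f'pics/{n}1.npz',im=im,d=d)
    if n=='side': im=cv2.resize(im[40:210,230:420],None,fx=4,fy=3.5,interpolation=2)
    cv2.imwrite(f'pics/{n}1.png',im[:,:,::-1])
E
```

```text
[0.5834182  0.37516491 0.34247491] [-1.79934351e+02 -1.18794439e-02  1.24928020e+02] [3.27393436e+01 3.36469410e+01 5.71566422e+01 1.13575756e+02
 9.36362430e-03 8.78113118e+01] [-0.27957297 -0.12950704 -0.32950522]
```

View pics/side1.png

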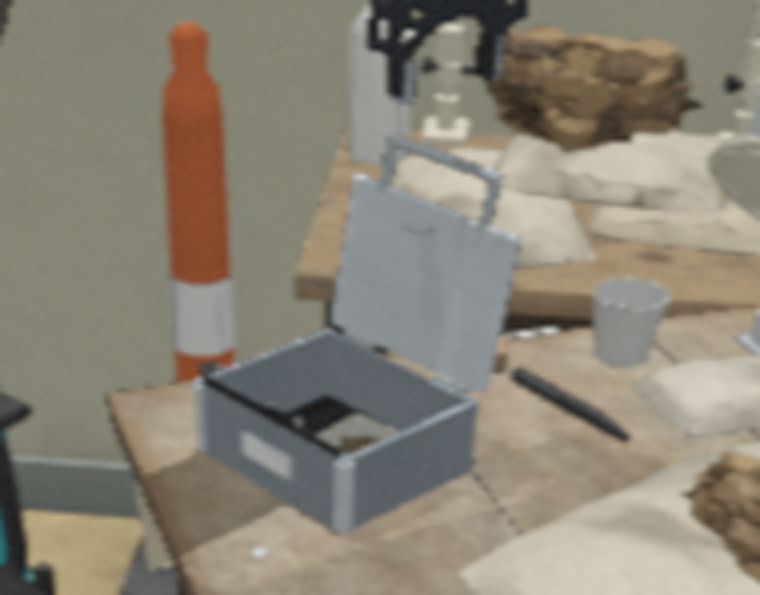

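View pics/wrist1.png

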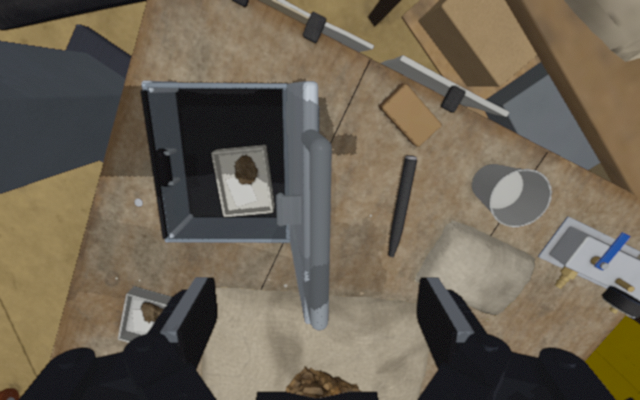

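The wrist view shows the bar running vertically from about (320,140) to (318,325), midway between the fingers (217 and 420). I'll check the bar's position from the wrist depth.

```bash
python3 - <<'E'
from h import *
from scipy.spatial.transform import Rotation as R
p=eyes.camera_params('wrist'); d=np.load('pics/wrist1.npz')['d']
T=np.eye(4);T[:3,:3]=R.from_euler('xyz',[-179.934,-.012,124.928],degrees=True).as_matrix();T[:3,3]=[.58342,.37516,.34247]
ex=np.array([.822,.569]);ey=np.array([-.569,.822])
for v in (150,190,230,270,310,325):
    row=d[v,300:340]; dm=row[row>0].min(); us=[u for u in range(300,340) if 0<d[v,u]<dm+.006]
    for u in (us[0],int(np.mean(us)),us[-1]):
        z=d[v,u]; c=np.array([(u-p['cx'])/p['fx']*z,(v-p['cy'])/p['fy']*z,z,1]); w=(T@p['mount']@c)[:3]
        print(v,u,w.round(4),'chest',(ex@w[:2]).round(4),(ey@w[:2]).round(4))
print(ex@[.5834,.3752],ey@[.5834,.3752])
E
```

```text
150 310 [0.5514 0.4152 0.2753] chest 0.6895 0.0276
150 320 [0.5553 0.4188 0.2792] chest 0.6948 0.0282
150 331 [0.5606 0.4216 0.2749] chest 0.7007 0.0275
190 310 [0.5638 0.3972 0.2765] chest 0.6895 0.0057
190 320 [0.5678 0.4011 0.2794] chest 0.6949 0.0066
190 330 [0.5729 0.4034 0.276 ] chest 0.7005 0.0056
230 310 [0.5773 0.3777 0.2766] chest 0.6894 -0.018
230 319 [0.5808 0.3816 0.2795] chest 0.6945 -0.0168
230 329 [0.5865 0.3835 0.2755] chest 0.7003 -0.0185
270 310 [0.5924 0.3557 0.2751] chest 0.6893 -0.0446
270 319 [0.5955 0.3606 0.2791] chest 0.6947 -0.0424
270 328 [0.601  0.3623 0.2759] chest 0.7001 -0.0442
310 310 [0.6083 0.3327 0.2755] chest 0.6893 -0.0727
310 318 [0.6105 0.3382 0.2801] chest 0.6943 -0.0693
310 327 [0.6167 0.3392 0.2762] chest 0.6999 -0.0721
325 311 [0.6149 0.3242 0.2762] chest 0.6899 -0.0833
325 318 [0.617  0.3289 0.2795] chest 0.6943 -0.0807
325 326 [0.6223 0.3301 0.2769] chest 0.6994 -0.0827
0.6930436 -0.023540200000000025
```

Call:
drive_tool(
  plan=[
    [1, [0.0027, -0.0012, -0.015], 0],
    [1, [0, 0, -0.02], 0],
    [0.6, [0, 0, -0.02], 0],
    [0.5, [0, 0, -0.011], 0],
    [0.5, [0, 0, 0], 0],
  ],
  grip_force=40,
)

```text
time: 2.95
ee_pos: [0.585, 0.3731, 0.2773]
tcp_rot: [-180.0, -0.0, 124.9]
wrist_force: [-0.4, -0.5, -0.0]
opening: 0.0432
```

Call:
drive_tool(
  plan=[
    [0, [0, 0, 0], 0],
    [0, [0, 0, 0], 0],
    [0, [0, 0, 0], 0],
    [0, [0, 0, 0], 0],
    [0, [0, 0, 0], 0],
    [0, [0, 0, 0], 0],
  ],
)

```text
time: 3.7
ee_pos: [0.5862, 0.3736, 0.2784]
tcp_rot: [179.9, -0.0, 124.9]
wrist_force: [-0.6, 1.1, 6.3]
opening: 0.0106
```

```bash
python3 - <<'E'
from h import *
o=monitor.get_obs(); print(o)
for n in ['side','wrist']:
    im,d=eyes.camera(n); np.savez(f'pics/{n}2.npz',im=im,d=d)
    if n=='side': im=cv2.resize(im[40:210,230:420],None,fx=4,fy=3.5,interpolation=2)
    cv2.imwrite(f'pics/{n}2.png',im[:,:,::-1])
E
```

```text
{'time': 3.7, 'q': array([3.25065004e+01, 2.81022244e+01, 4.14793972e+01, 1.03257335e+02,
       1.22799597e-02, 8.75866773e+01]), 'qd': array([-0.01247007, -0.01231305, -0.00453284, -0.07287964, -0.05729287,
       -0.03979742]), 'joint_efforts': array([-4.77943830e-01, -7.10058403e+01,  4.18998742e+01,  2.95199510e-01,
       -2.00488027e-01, -4.97907051e-02]), 'ee_pos': array([0.58617737, 0.37359651, 0.27842499]), 'tcp_rot': array([ 1.79879752e+02, -7.22293635e-03,  1.24919843e+02]), 'wrist_force': array([-0.62791925,  1.09834744,  6.3268693 ]), 'torque': array([ 0.19154448, -0.03538158, -0.05293917]), 'opening': 0.010609412920047903}
```

View pics/side2.png

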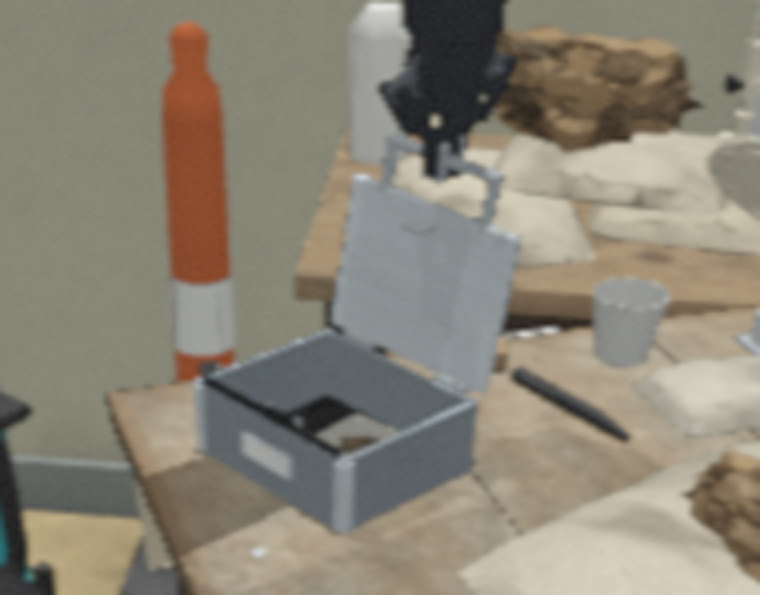

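View pics/wrist2.png

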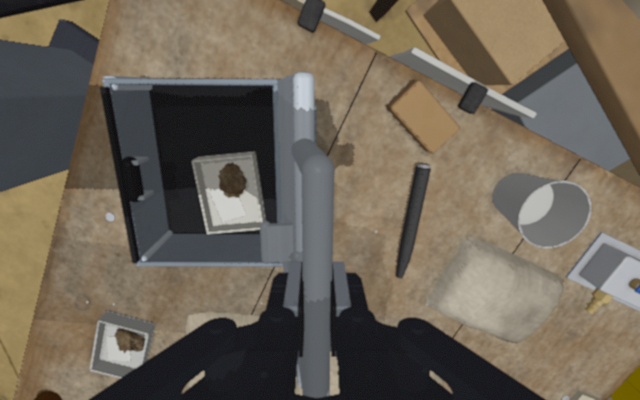

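```bash
cat > arc.py <<'E'
import numpy as np,sys
def arc(f0,f1,n):
    f=np.linspace(f0,f1,n+1); x=-.192*np.cos(f); z=.192*np.sin(f)
    X=np.round(np.c_[x*.822,x*.569,z],4); print([list(map(float,r)) for r in np.round(np.diff(X,axis=0),4)], f[-1])
E
python3 -c "
from arc import *
arc(1.745,1.595,5);
arc(1.595,1.195,8)
arc(1.195,.795,8);arc(.795,.395,8);arc(.395,.195,7)"
```

```text
[[-0.0047, -0.0032, 0.0009], [-0.0047, -0.0033, 0.0007], [-0.0047, -0.0032, 0.0006], [-0.0047, -0.0033, 0.0004], [-0.0048, -0.0033, 0.0002]] 1.595
[[-0.0079, -0.0054, 0.0], [-0.0079, -0.0055, -0.0005], [-0.0078, -0.0054, -0.0009], [-0.0078, -0.0054, -0.0015], [-0.0077, -0.0054, -0.0019], [-0.0077, -0.0052, -0.0024], [-0.0075, -0.0053, -0.0028], [-0.0074, -0.0051, -0.0033]] 1.195
[[-0.0073, -0.005, -0.0037], [-0.0071, -0.0049, -0.0042], [-0.0069, -0.0048, -0.0046], [-0.0067, -0.0047, -0.0051], [-0.0065, -0.0045, -0.0054], [-0.0063, -0.0043, -0.0058], [-0.0061, -0.0042, -0.0062], [-0.0057, -0.004, -0.0065]] 0.795
[[-0.0055, -0.0038, -0.0069], [-0.0052, -0.0036, -0.0072], [-0.0049, -0.0034, -0.0076], [-0.0046, -0.0032, -0.0078], [-0.0043, -0.0029, -0.0081], [-0.0039, -0.0027, -0.0083], [-0.0036, -0.0025, -0.0086], [-0.0032, -0.0022, -0.0087]] 0.395
[[-0.0016, -0.0012, -0.0051], [-0.0016, -0.0011, -0.0052], [-0.0014, -0.001, -0.0052], [-0.0013, -0.0009, -0.0052], [-0.0012, -0.0008, -0.0053], [-0.0011, -0.0007, -0.0053], [-0.0009, -0.0007, -0.0054]] 0.195
```

Call:
drive_tool(
  plan=[
    [0, [-0.0047, -0.0032, 0.0009], 0],
    [0, [-0.0047, -0.0033, 0.0007], 0],
    [0, [-0.0047, -0.0032, 0.0006], 0],
    [0, [-0.0047, -0.0033, 0.0004], 0],
    [0, [-0.0048, -0.0033, 0.0002], 0],
  ],
)

```text
time: 4.42
ee_pos: [0.5624, 0.3572, 0.2807]
tcp_rot: [179.9, -0.0, 124.9]
wrist_force: [3.0, 1.1, 5.8]
opening: 0.0102
```

Call:
drive_tool(
  plan=[
    [0, [-0.0079, -0.0054, 0.0], 0],
    [0, [-0.0079, -0.0055, -0.0005], 0],
    [0, [-0.0078, -0.0054, -0.0009], 0],
    [0, [-0.0078, -0.0054, -0.0015], 0],
    [0, [-0.0077, -0.0054, -0.0019], 0],
    [0, [-0.0077, -0.0052, -0.0024], 0],
    [0, [-0.0075, -0.0053, -0.0028], 0],
    [0, [-0.0074, -0.0051, -0.0033], 0],
  ],
)

```text
time: 5.42
ee_pos: [0.5, 0.314, 0.2664]
tcp_rot: [-180.0, -0.0, 124.9]
wrist_force: [-5.7, -2.9, 13.7]
opening: 0.0101
```

Call:
drive_tool(
  plan=[
    [0, [-0.0073, -0.005, -0.0027], 0],
    [0, [-0.0071, -0.0049, -0.0032], 0],
    [0, [-0.0069, -0.0048, -0.0046], 0],
    [0, [-0.0067, -0.0047, -0.0051], 0],
  ],
)

```text
time: 5.92
ee_pos: [0.4722, 0.2947, 0.2502]
tcp_rot: [-180.0, -0.0, 124.9]
wrist_force: [0.1, 3.8, -5.4]
opening: 0.0103
```

Call:
drive_tool(
  plan=[
    [0, [-0.0065, -0.0045, -0.0054], 0],
    [0, [-0.0063, -0.0043, -0.0058], 0],
    [0, [-0.0061, -0.0042, -0.0062], 0],
    [0, [-0.0057, -0.004, -0.0065], 0],
    [0, [-0.0055, -0.0038, -0.0069], 0],
    [0, [-0.0052, -0.0036, -0.0072], 0],
  ],
)

```text
time: 6.68
ee_pos: [0.4367, 0.2702, 0.2131]
tcp_rot: [-180.0, -0.0, 124.9]
wrist_force: [-0.2, 3.2, -2.3]
opening: 0.0108
```

Call:
drive_tool(
  plan=[
    [0, [-0.0049, -0.0034, -0.0076], 0],
    [0, [-0.0046, -0.0032, -0.0078], 0],
    [0, [-0.0043, -0.0029, -0.0081], 0],
    [0, [-0.0039, -0.0027, -0.0083], 0],
    [0, [-0.0036, -0.0025, -0.0086], 0],
    [0, [-0.0032, -0.0022, -0.0087], 0],
  ],
)

```text
time: 7.42
ee_pos: [0.4128, 0.2535, 0.1635]
tcp_rot: [180.0, 0.0, 124.9]
wrist_force: [-0.7, 3.1, -0.4]
opening: 0.0105
```

```bash
python3 - <<'E'
from h import *
for n in ['side','wrist']:
    im,d=eyes.camera(n)
    if n=='side': im=cv2.resize(im[40:210,230:420],None,fx=4,fy=3.5,interpolation=2)
    cv2.imwrite(f'pics/{n}3.png',im[:,:,::-1])
print(monitor.get_obs()['wrist_force'],monitor.get_obs()['ee_pos'])
E
```

```text
[-1.20512926  2.4264255  -5.34871322] [0.41246339 0.25324691 0.16274241]
```

View pics/side3.png

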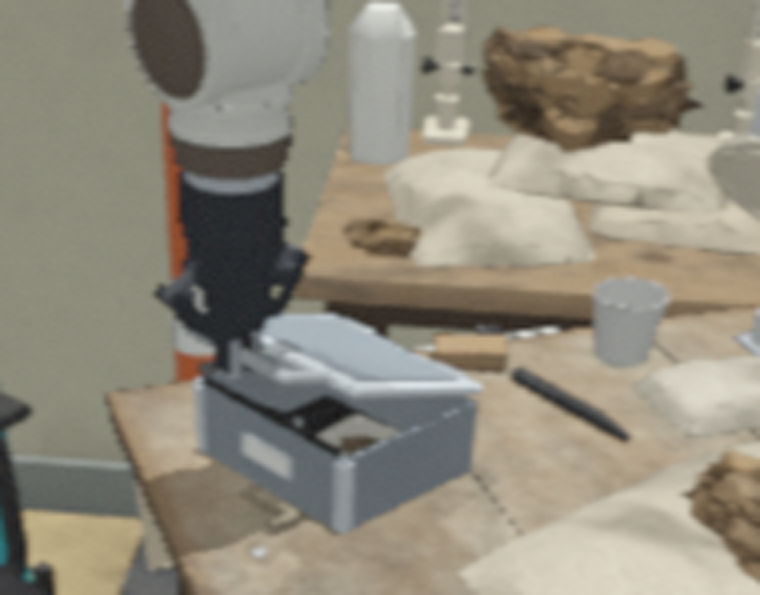

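View pics/wrist3.png

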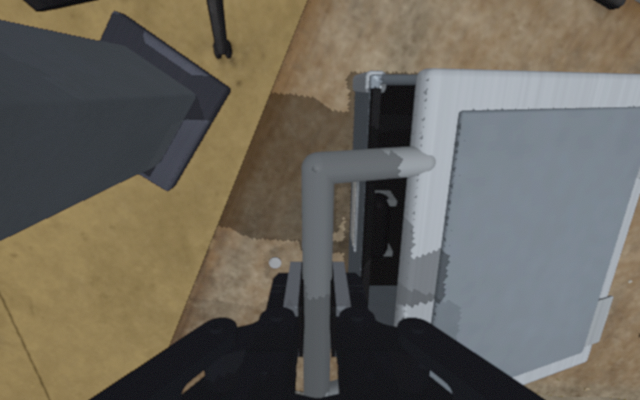

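The side view shows the lid held at roughly 0.37 rad; the wrist view shows the bar still between the pads at (318,290). I'll carry on down, slower.

Call:
drive_tool(
  plan=[
    [0, [-0.0016, -0.0012, -0.0051], 0],
    [0, [-0.0016, -0.0011, -0.0052], 0],
    [0, [-0.0014, -0.001, -0.0052], 0],
    [0, [-0.0013, -0.0009, -0.0052], 0],
    [0, [-0.0012, -0.0008, -0.0053], 0],
    [0, [-0.0011, -0.0007, -0.0053], 0],
    [0, [-0.0009, -0.0007, -0.0054], 0],
    [0, [0, 0, 0], 0],
  ],
  grip_force=60,
)

```text
time: 8.52
ee_pos: [0.4036, 0.2471, 0.1267]
tcp_rot: [-180.0, -0.0, 124.9]
wrist_force: [-2.0, 0.7, -4.3]
opening: 0.0099
```

```bash
python3 -c "
from arc import *
arc(.195,.115,8);arc(.115,.015,8)"
```

```text
[[-0.0003, -0.0002, -0.0019], [-0.0003, -0.0002, -0.0019], [-0.0003, -0.0002, -0.0019], [-0.0002, -0.0001, -0.0019], [-0.0003, -0.0002, -0.0019], [-0.0002, -0.0002, -0.0019], [-0.0002, -0.0001, -0.0019], [-0.0002, -0.0001, -0.0019]] 0.115
[[-0.0002, -0.0002, -0.0024], [-0.0002, -0.0001, -0.0023], [-0.0002, -0.0001, -0.0024], [-0.0001, -0.0001, -0.0024], [-0.0001, -0.0001, -0.0024], [-0.0001, -0.0001, -0.0024], [-0.0001, 0.0, -0.0024], [0.0, 0.0, -0.0024]] 0.015
```

Call:
drive_tool(
  plan=[
    [0, [-0.0003, -0.0002, -0.0019], 0],
    [0, [-0.0003, -0.0002, -0.0019], 0],
    [0, [-0.0003, -0.0002, -0.0019], 0],
    [0, [-0.0002, -0.0001, -0.0019], 0],
    [0, [-0.0003, -0.0002, -0.0019], 0],
    [0, [-0.0002, -0.0002, -0.0019], 0],
    [0, [0, 0, 0], 0],
  ],
)

```text
time: 9.4
ee_pos: [0.4021, 0.2461, 0.1155]
tcp_rot: [-180.0, 0.0, 124.9]
wrist_force: [-2.1, 1.1, -4.4]
opening: 0.0097
```

Call:
drive_tool(
  plan=[
    [0, [-0.0002, -0.0001, -0.0015], 0],
    [0, [-0.0002, -0.0001, -0.0015], 0],
    [0, [0, 0, 0], 0],
  ],
)

```text
time: 9.78
ee_pos: [0.402, 0.246, 0.1137]
tcp_rot: [179.9, 0.0, 124.9]
wrist_force: [-3.8, -0.2, 4.9]
opening: 0.0101
```

Call:
drive_tool(
  plan=[
    [0, [-0.0001, 0, -0.0008], 0],
    [0, [0, 0, 0], 0],
  ],
)

```text
time: 10.02
ee_pos: [0.402, 0.246, 0.1134]
tcp_rot: [179.9, 0.0, 124.9]
wrist_force: [-5.0, -3.0, 8.6]
opening: 0.0098
```

Call:
drive_tool(
  plan=[
    [0, [-0.0001, 0, -0.0008], 0],
    [0, [0, 0, 0], 0],
  ],
)

```text
time: 10.28
ee_pos: [0.402, 0.246, 0.1131]
tcp_rot: [179.9, 0.0, 124.9]
wrist_force: [-5.5, -2.9, 13.4]
opening: 0.0097
```

Call:
drive_tool(
  plan=[
    [0, [-0.0003, -0.0002, -0.0006], 0],
    [0, [0, 0, 0], 0],
  ],
)

```text
time: 10.52
ee_pos: [0.4019, 0.2459, 0.1127]
tcp_rot: [179.8, 0.0, 124.9]
wrist_force: [-4.9, -3.1, 12.9]
opening: 0.0098
```

Call:
drive_tool(
  plan=[
    [0, [-0.0003, -0.0002, -0.0006], 0],
    [0, [0, 0, 0], 0],
  ],
)

```text
time: 10.78
ee_pos: [0.4019, 0.2459, 0.1122]
tcp_rot: [179.8, 0.0, 124.9]
wrist_force: [-4.0, -1.8, 13.7]
opening: 0.01
```

Call:
drive_tool(
  plan=[
    [0, [-0.0002, -0.0001, -0.0007], 0],
    [0, [0, 0, 0], 0],
  ],
)

```text
time: 11.02
ee_pos: [0.4018, 0.2458, 0.1111]
tcp_rot: [179.8, 0.0, 124.9]
wrist_force: [-1.7, -1.6, 8.8]
opening: 0.01
```

Call:
drive_tool(
  plan=[
    [0, [-0.0001, -0.0001, -0.0008], 0],
    [0, [0, 0, 0], 0],
  ],
)

```text
time: 11.28
ee_pos: [0.4017, 0.2458, 0.1103]
tcp_rot: [179.8, 0.0, 124.9]
wrist_force: [-1.7, -0.4, 9.7]
opening: 0.0102
```

Call:
drive_tool(
  plan=[
    [0, [-0.0001, -0.0001, -0.001], 0],
    [0, [-0.0001, -0.0001, -0.001], 0],
    [0, [0, 0, 0], 0],
  ],
)

```text
time: 11.65
ee_pos: [0.4015, 0.2457, 0.108]
tcp_rot: [179.8, 0.0, 124.9]
wrist_force: [-0.9, 0.1, 6.4]
opening: 0.0097
```

Call:
drive_tool(
  plan=[
    [0, [-0.0001, 0, -0.001], 0],
    [0, [-0.0001, 0, -0.001], 0],
    [0, [0, 0, 0], 0],
  ],
)

```text
time: 12.02
ee_pos: [0.4014, 0.2456, 0.1056]
tcp_rot: [179.8, 0.0, 124.9]
wrist_force: [1.7, 0.1, 4.5]
opening: 0.01
```

Call:
drive_tool(
  plan=[
    [0, [-0.0001, 0, -0.0008], 0],
    [0, [0, 0, 0], 0],
  ],
)

```text
time: 12.28
ee_pos: [0.4012, 0.2455, 0.1044]
tcp_rot: [179.9, 0.0, 124.9]
wrist_force: [5.2, 1.4, 3.5]
opening: 0.0102
```

Call:
drive_tool(
  plan=[
    [0, [0, 0, -0.0008], 0],
    [0, [0, 0, 0], 0],
  ],
)

```text
time: 12.52
ee_pos: [0.4012, 0.2455, 0.1034]
tcp_rot: [179.9, 0.0, 124.9]
wrist_force: [4.8, 1.1, 2.5]
opening: 0.0099
```

Call:
drive_tool(
  plan=[
    [0, [0, 0, -0.0008], 0],
    [0, [0, 0, 0], 0],
  ],
)

```text
time: 12.78
ee_pos: [0.4012, 0.2454, 0.1026]
tcp_rot: [179.9, 0.0, 124.9]
wrist_force: [5.9, 2.4, 2.6]
opening: 0.0098
```

Call:
drive_tool(
  plan=[
    [0, [0.0002, 0.0001, -0.0008], 0],
    [0, [0, 0, 0], 0],
  ],
)

```text
time: 13.02
ee_pos: [0.4011, 0.2454, 0.1017]
tcp_rot: [179.9, 0.0, 124.9]
wrist_force: [6.1, 1.2, 2.9]
opening: 0.01
```

Call:
drive_tool(
  plan=[
    [0, [0.0002, 0.0001, -0.0008], 0],
    [0, [0, 0, 0], 0],
  ],
)

```text
time: 13.28
ee_pos: [0.4011, 0.2454, 0.1008]
tcp_rot: [179.9, 0.0, 124.9]
wrist_force: [5.7, 0.7, 2.8]
opening: 0.0099
```

Call:
drive_tool(
  plan=[
    [0, [0.0001, 0.0001, -0.0008], 0],
    [0, [0, 0, 0], 0],
  ],
)

```text
time: 13.52
ee_pos: [0.401, 0.2454, 0.0999]
tcp_rot: [180.0, 0.0, 124.9]
wrist_force: [5.8, 0.5, 2.5]
opening: 0.0099
```

Call:
drive_tool(
  plan=[
    [0, [0.0001, 0.0001, -0.0008], 0],
    [0, [0, 0, 0], 0],
  ],
)

```text
time: 13.78
ee_pos: [0.4009, 0.2453, 0.0989]
tcp_rot: [-180.0, 0.0, 124.9]
wrist_force: [6.2, -0.7, 2.8]
opening: 0.0096
```

Call:
drive_tool(
  plan=[
    [0, [0.0001, 0.0001, -0.0008], 0],
    [0, [0, 0, 0], 0],
  ],
)

```text
time: 14.02
ee_pos: [0.4009, 0.2453, 0.0983]
tcp_rot: [-180.0, 0.0, 124.9]
wrist_force: [5.1, -1.8, 4.3]
opening: 0.0096
```

Call:
drive_tool(
  plan=[
    [0, [0.0001, 0, -0.0007], 0],
    [0, [0, 0, 0], 0],
  ],
)

```text
time: 14.28
ee_pos: [0.4009, 0.2453, 0.0978]
tcp_rot: [-180.0, 0.0, 124.9]
wrist_force: [4.1, -3.0, 7.2]
opening: 0.0099
```

Call:
drive_tool(
  plan=[
    [0, [0.0001, 0.0002, -0.0006], 0],
    [0, [0, 0, 0], 0],
  ],
)

```text
time: 14.52
ee_pos: [0.4009, 0.2454, 0.0974]
tcp_rot: [-180.0, 0.0, 124.9]
wrist_force: [2.3, -3.9, 9.9]
opening: 0.01
```

Call:
drive_tool(
  plan=[
    [0, [0.0001, 0.0002, -0.0005], 0],
    [0, [0, 0, 0], 0],
  ],
)

```text
time: 14.78
ee_pos: [0.4009, 0.2454, 0.0971]
tcp_rot: [-179.9, 0.1, 124.9]
wrist_force: [0.7, -4.5, 11.9]
opening: 0.0098
```

Call:
drive_tool(
  plan=[
    [0, [0, 0.0001, -0.0005], 0],
    [0, [0, 0, 0], 0],
    [0, [0, 0, 0], 0],
  ],
)

```text
time: 15.15
ee_pos: [0.4009, 0.2453, 0.0967]
tcp_rot: [-179.9, 0.1, 124.9]
wrist_force: [0.7, -5.9, 14.4]
opening: 0.0097
```

Call:
drive_tool(
  plan=[
    [0.3, [0, 0, 0], 0],
    [0.3, [0, 0, 0], 0],
    [0.3, [0, 0, 0], 0],
    [0.3, [0, 0, 0], 0],
  ],
)

```text
time: 15.65
ee_pos: [0.4009, 0.2461, 0.0956]
tcp_rot: [-180.0, -0.0, 124.9]
wrist_force: [-0.2, 0.9, -0.4]
opening: 0.0257
```

```bash
python3 - <<'E'
from h import *
im,d=eyes.camera('wrist'); cv2.imwrite('pics/wrist4.png',im[:,:,::-1])
E
```

```text
(no output)
```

View pics/wrist4.png

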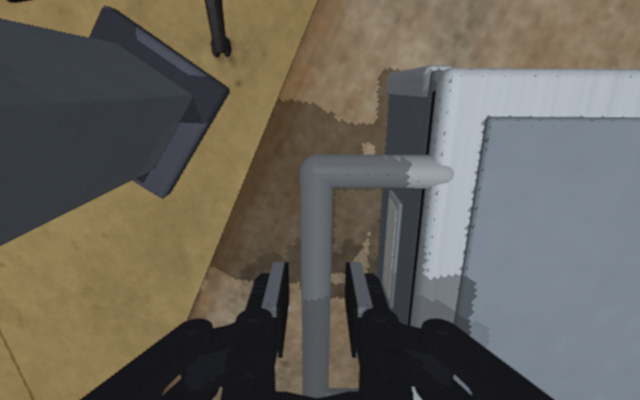

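The view shows the pads (280 and 355) clear of the bar (316) on both sides, and the right finger clear of the lid edge (430). I'll lift straight up.

Call:
drive_tool(
  plan=[
    [0.3, [0, 0, 0.004], 0],
    [0.3, [0, 0, 0.008], 0],
    [0.3, [0, 0, 0.012], 0],
    [0.3, [0, 0, 0.02], 0],
    [0.3, [0, 0, 0.03], 0],
    [0.3, [0, 0, 0.04], 0],
    [0.3, [0, 0, 0.04], 0],
    [0.3, [0, 0, 0], 0],
  ],
)

```text
time: 16.7
ee_pos: [0.402, 0.2467, 0.2539]
tcp_rot: [179.7, 0.0, 124.9]
wrist_force: [-0.8, 0.3, -1.2]
opening: 0.0257
```

```bash
cat > chk.py <<'E'
from h import *
from fit import plane
import sys
from scipy.spatial.transform import Rotation as R
k=sys.argv[1]
o=monitor.get_obs(); im,d=eyes.camera('wrist'); cv2.imwrite(f'pics/wrist{k}.png',im[:,:,::-1]); 
p=eyes.camera_params('wrist')
T=np.eye(4);T[:3,:3]=R.from_euler('xyz',o['tcp_rot'],degrees=True).as_matrix();T[:3,3]=o['ee_pos']
v,u=np.mgrid[0:400:3,0:640:3]; z=d[v,u]; m=z>0
c=np.c_[((u-p['cx'])/p['fx']*z)[m],((v-p['cy'])/p['fy']*z)[m],z[m],np.ones(m.sum())]
w=(c@(T@p['mount']).T)[:,:3]
xp=w[:,0]*.822+w[:,1]*.569; yp=-w[:,0]*.569+w[:,1]*.822; z=w[:,2]
for nm,s in (('border',(xp>.52)&(xp<.65)&(((yp>.035)&(yp<.06))|((yp<-.09)&(yp>-.11)))),('panel',(xp>.55)&(xp<.65)&(abs(yp+.026)<.05))):
    s&=(z>.06)&(z<.14)
    if s.sum()>50:
        A=np.c_[xp[s],yp[s],np.ones(s.sum())]; f=np.linalg.lstsq(A,z[s],rcond=None)[0]; print(nm,'slope angle',-f[0],'roll',f[1],'mid z',z[s].mean(),'n',s.sum(),'z range',np.percentile(z[s],[5,95]))
s=(abs(xp-.469)<.008)&(abs(yp+.026)<.04)&(z>.06)&(z<.12)
print('bar top',np.percentile(z[s],[50,95]) if s.any() else None)
im,d2=eyes.camera('side'); cv2.imwrite(f'pics/side{k}.png',im[:,:,::-1])
print(o['ee_pos'],o['wrist_force'],o['time'])
E
python3 chk.py 5 | grep -v '^s[ci]'
```

```text
border slope angle 0.0033293917876507867 roll -0.004534957988102897 mid z 0.09647166947367047 n 963 z range [0.09397704 0.09881824]
panel slope angle 0.007730005075211564 roll -0.0012295812908919568 mid z 0.0978020193885908 n 1542 z range [0.09652861 0.09898784]
bar top [0.09569241 0.09713324]
[0.40203847 0.24667269 0.25391464] [-0.76320831  0.34271765 -1.18641666] 16.7
```

View pics/wrist5.png

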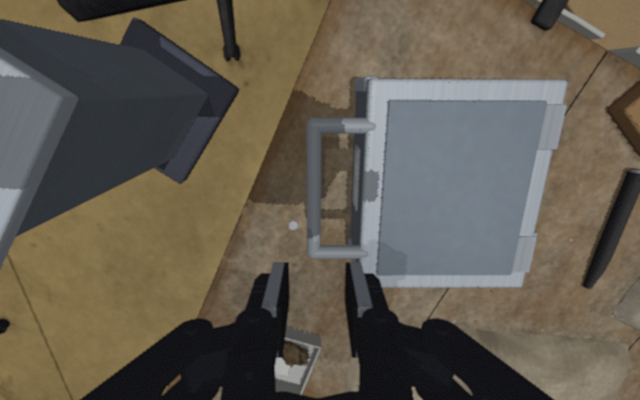

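View pics/side5.png

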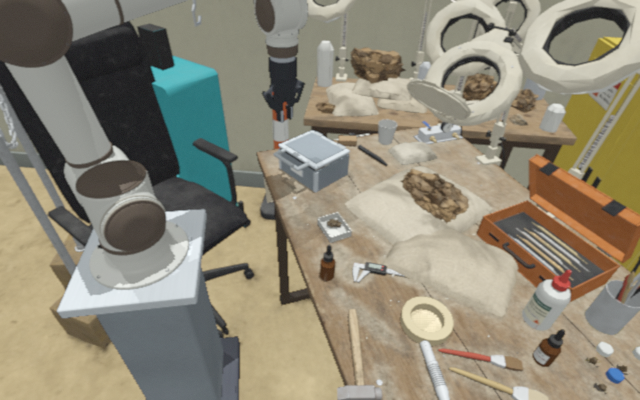

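```bash
python3 - <<'E'
from h import *
a=cv2.imread('pics/side0.png').astype(int);b=cv2.imread('pics/side5.png').astype(int)
for n,(x0,y0,x1,y1) in dict(tray=(315,208,356,242),dropper=(315,242,340,285),hammer=(330,305,390,400)).items(): print(n,abs(a-b)[y0:y1,x0:x1].mean().round(2))
im,d=eyes.camera('wrist'); print(abs(im[:,:,::-1].astype(int)-cv2.imread('pics/wrist5.png'))[70:290,300:560].mean())
print(job.job_done())
E
```

```text
tray 6.18
dropper 2.34
hammer 2.51
6.226870629370629
the job is handed in; nothing more can be done
None
```

The lid is shut and held by its catch, and I handed the job in at about 17 s of the 69 s allowed. No verdict came back.

- **Lowering:** I gripped the handle bar and brought the lid over along the hinge arc, holding it all the way to the catch. The highest wrist force on the way down was about 15 N.
- **Catch and seal:** The catch gave at about 14 N on the bar, and the lid then slid with about 3 N. Over the last 1.8 mm of bar travel the force climbed steeply to 14.4 N. That works out to about 14 N on the seal, and at most about 23 N if the lid's full weight bears there, so under the 30 N limit.
- **Release:** I opened the jaws beside the bar and lifted straight off.

**Last checks**
- **Lid position:** The wrist camera put the lid at about 0.003 to 0.008 rad with no visible rise after letting go. From the arm's position under load I would have expected about 0.017 rad. The gap is 2 to 3 mm at the bar, close to the camera calibration error. I did not press again to check whether it had sprung back slightly.
- **Bystanders:** The tray, dropper and hammer appear in the same places in the side view. Image differences were low for the dropper and hammer (about 2.4). The tray's was higher (6.2), and I put that down to changed light or shadow without checking further.
- **Steadiness of the last view:** The lid area differed by 6.2 between my last two wrist pictures. That is probably the arm settling, but I did not confirm it.

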